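# Dress the counter carousel and hold it with the red toy to the front

## Robot

A 6-joint arm with a two-finger parallel gripper is mounted at the origin on a cart in front of the work surface, level with it; the furniture and walls round the work are solid. World frame = base frame: x ahead of the robot, y to its left, z up, the work surface at z = 0. Lengths are in m, angles in degrees, forces in N, time in s.
With the tool pointing down it reaches from about 0.35 to 0.725 m from the base axis. Payload 4.3 kg.
Tool frame: the origin (TCP) lies on the centre line of the jaws, within the pads' length; the fingertips stand 14 mm ahead of it and the grasp point (between the pads) lies 5 mm behind it (tips_ahead is the distance from the TCP to the fingertips, in m); z points along the fingers, y is the line along which they close (so a half turn about z gives the same grasp; the last joint's range is limited). The gripper opens to 85 mm and grips with 20 to 120 N. Pads are 22 mm wide; open, the fingers measure 114 mm over their backs; the gripper's body (76 mm by 85 mm) begins 54 mm behind the grasp point. The pads swing forward as they close: fully open they stand 13 mm farther back than shut.
Start: joints at [65.357, 21.618, 4.641, 73.018, 0, 83.68], TCP at [0.181, 0.546, 0.245] pointing down, gripper open.
Joint ranges: [-156.06, 156.06], [-48.1, 94.91], [-58.44, 69.94], [-101.28, 121.22], [-78.64, 73.56], [-180, 180]. Speed limits (degrees/s): [147.25, 147.25, 180, 180, 180, 180].

## Interface

Orientations are given as [roll, pitch, yaw] about the fixed x, y, z axes, in that order (R = Rz(yaw) Ry(pitch) Rx(roll)).
In Python, from bench import * gives the robot as it stands.
- The arm moves only by the tool apply_moves, never from a script. Its argument "rows" is a list of rows, each a list of 5 numbers: the shift along the tool's x, y, z each as a share of 12 cm, from -1 to 1, then the turn about the tool's z as a share of 90 degrees, from -1 to 1, then the opening, from -1 (shut) to 1 (fully open). A call has 1 to 10 rows; each row is the pose to reach, as a shift and turn from the pose commanded when the call began, along the tool's axes at that moment; what a row does not reach only later rows make up. A row lasts 1/8 s, in which the tool goes at most 62.5 mm and 10.7 degrees, less where a joint would pass 70% of its speed; a pose out of reach is approached as far as the arm can. A call with a number of a shift or a turn outside -1 to 1 is refused whole. A call with a gripper value outside its range is refused whole. The fingers move at their own pace and stop on an object; the grip force is fixed at half the most. Time passes only in rows, so rows that repeat a pose let the fingers close. It gives the time, the measured TCP pose, the force, the opening and the grip force at its end, in the units of the state.
- sense(): the state, without advancing time (a new reading comes with each control period).
- get_image(name): name is "scene" or "side" or "wrist"; returns the picture (480x640x3 uint8, red, green, blue); there is no depth.
- calibration(name): a dict with "fov_y" (degrees; the focal length in pixels is half the picture's height over the tangent of half this angle, whatever the lens; pixels are square), "cx", "cy" (the principal point, pixels), "dist" ([k1, k2, p1, p2, k3] as OpenCV has them; the pictures are not rectified), "origin" and "attitude" of the camera in the world; the wrist camera has in their place "hand_eye" (4x4, takes a point from camera to tool coordinates, whose origin is the TCP and whose axes are the flange's). Camera axes: x right, y up, looking along -z (the intrinsics and any distortion apply to the point x, -y, -z); pixel columns grow to the right and rows downward; lengths in m; the calibration is good to about 2 mm. A picture is of the moment at which its call begins: read the wrist's pose just before it. calibration takes no time and is no camera call.
- sign_off(): hands the job in; it is judged then, once.
Trained networks look in the newest picture that a camera, given by its name, has taken for a name from the list of things; names that differ only in an ending like _2 or _b are one class to them, and where a whole thing is asked for, a point or a joint stands for the part that bears it (a point fixed in the world has none). Each returns a list of dicts, best first, with "confidence" (0 to 1); they miss things now and then, are a little off and sometimes report something else, mostly with a low value. They report only what shows in the picture. A call takes as long as a camera call. They do not tell look-alikes from the thing itself.
- spot_in(camera, name): "location" ([column, row] in pixels, amid what is visible of it).
- spot_point(camera, name): "location" ([column, row] in pixels: a listed point, or the origin of a listed thing).
The state is a dict: "clock": time; "joint_pos": joint angles; "joint_vel": joint speeds; "effort": joint torques, N m; "tool_pos": TCP position; "tool_rot": TCP orientation; "wrist_force": force on the tool from outside, world axes, zero at the start; "moment": the same for the moment, N m; "finger_gap": finger opening in m; "gripper_force": force on a finger pad.
Only numpy, scipy, OpenCV 4.12 (cv2) and the standard library are available. Lean on these libraries where they do the work, as an engineer would, in place of code of your own. Each camera call takes 0.05 s, during which the arm holds its last target. There are 200 camera calls.

## Task

The red toy carton on the revolving counter display still lacks its header plate. Take the red plate out of the drying rack by its edges only - the varnish on the printed panel is tacky, so the fingers must never touch it - and stand it fully down in the empty slot behind the red carton, then let go of it. Then take the carousel by the tray's rim and turn it gently until the red carton stands squarely over the brass pointer of the plinth, with all cartons still upright, and finish while still gripping the rim so that the carousel is held still for its photograph; leave the blue plate and everything else on the counter alone.

Things in the scene. Friction and masses are not known exactly. Their poses are not given: they have to be found in the camera images.
- carousel_base: Fixed black plinth of the carousel, 184 mm across, 24 mm high; origin on the carousel's vertical axis at the counter surface. A flat brass pointer (top 14 mm above the counter) sticks out of it along its local -x, tip 160 mm from the axis: that is the front, toward the robot within 0.25 rad of square.
- carousel: White round tray 220 mm across, turning both ways without stops about local z; slight bearing friction (0.04 N m), stays where left. Origin on the axis, 24 mm above the counter. Floor at local z 10. Bays in local -x (green), +y, +x (yellow), -y; green and yellow bays have fixed plates, tops 144 mm above the counter.
- rim: The tray's upright rim wall, fixed to the tray, same origin and axes as carousel. 4 mm thick, mid-wall 108 mm from the axis, 24 mm high over the tray floor, top 58 mm above the counter. On the four diagonals between the bays the floor inside it is empty for 40 mm: there it can be pinched from above, fingers closing along the radius.
- slot_a (a point): Middle of the floor of the empty plate slot in the tray's local +y bay, 34 mm above the counter, 55 mm from the axis, 27 mm behind the carton's middle; axes as the tray's. The slot runs along the tray's local x: 60 mm long, 6.6 mm wide, 18 mm deep, with a mouth flared to about 15 x 68 mm, 24 mm above its floor.
- slot_b (a point): The same for the empty slot in the tray's local -y bay, across the axis from slot_a.
- red_box: Red carton, in the tray's +y or -y bay. Loose carton, 26 x 46 x 62 mm, 35 g, standing 34 mm above the counter in a pocket (6 mm kerb) 82 mm from the carousel axis; origin under its middle, z up, 46 mm wide across local y.
- blue_box: Blue carton, in the bay across the axis from the red one. Loose carton, 26 x 46 x 62 mm, 35 g, standing 34 mm above the counter in a pocket (6 mm kerb) 82 mm from the carousel axis; origin under its middle, z up, 46 mm wide across local y.
- green_box: Green carton, in the tray's -x bay. Loose carton, 26 x 46 x 62 mm, 35 g, standing 34 mm above the counter in a pocket (6 mm kerb) 82 mm from the carousel axis; origin under its middle, z up, 46 mm wide across local y.
- yellow_box: Yellow carton, in the tray's +x bay. Loose carton, 26 x 46 x 62 mm, 35 g, standing 34 mm above the counter in a pocket (6 mm kerb) 82 mm from the carousel axis; origin under its middle, z up, 46 mm wide across local y.
- rack: Fixed drying rack, pale beech block 116 x 92 x 29 mm, three grooves along its local y at local x -36, 0, +36 mm; origin under its centre. Grooves 6.6 mm wide, 17 mm deep, floor 12 mm above the counter, open at the ends. Red and blue plate stand in the outer grooves (either one in either); the middle is empty.
- red_plate: Red header plate, loose, 35 to 70 g: red trim frame 5 mm thick (local x), 56 mm wide (y), 110 mm high (z) round a printed panel. Origin at the middle of its lower edge. Stands in the rack, lower edge 12 mm above the counter. Pinch it from above across its 56 mm width, on the upright side edges.
- red_print: The tacky printed panel of the red plate (both faces), 48 mm wide, inside the 4 mm wide trim; fixed to the plate, same origin and axes. The fingers must not touch it.
- blue_plate: Blue header plate of the same make and size, blue trim, in the other outer groove of the rack; stays there.
- sign_can_1: Small yellow-red paint can, 75 mm across, 76 mm high, standing right of the carousel; origin under its centre. Bystander.
- sign_can_2: A second such can beside it. Bystander.
- price_gun: Blue price-label gun lying on its side at the left, 117 x 242 x 40 mm; origin under its middle. Bystander.
- red_marker: Red capped marker, 138 mm long, lying at the front left; origin under its middle. Bystander.
- padlock: Small brass padlock 60 x 38 x 14 mm lying between rack and carousel; origin under its middle. Bystander.
Things that resemble listed ones, but are neither listed nor needed, are in the scene too. Several things have the shape of the red_box; the one meant has the colours described above.

How it is judged:
By the outcome, as a careful person would: the job done as asked, in the order asked, and still so for the second after the job is handed in, while the arm keeps its last pose, push and grip.
It also fails if it takes over 67 s, if anything falls off the work surface, if the arm or the gripper's body presses on something with over 40 N, if the wrist force passes 120 N, or if a joint passes its speed limit or range.

## Working session

There is one attempt and no reset: what is moved stays moved. The work goes in short steps, Python scripts to look and compute and a tool call to move; the robot and the scene stay as the last step left them, time stands still between calls to the robot, and variables do not carry over. Pictures are saved under pics/ and viewed, at most 10 in all, crops included, and the job is handed in when it is done.

Besides the shell and the picture viewer there is one more tool, called by a JSON object that holds its "name" and its "arguments", one argument or row to a line. apply_moves: Moves the arm, as the interface text tells. Shift numbers are shares of 12 cm and turn numbers shares of 90 degrees, none past 1 either way. Its arguments: {"type":"object","properties":{"rows":{"type":"array","items":{"type":"array","items":{"type":"number"}}}},"required":["rows"]}

```bash
ls; mkdir -p pics
cat > h.py <<'E'
from bench import *
import numpy as np, cv2
from scipy.spatial.transform import Rotation as Ro
def save(n,f):
    im=get_image(n); cv2.imwrite('pics/'+f,im[:,:,::-1]); return im
def cam(n):
    c=calibration(n); f=240/np.tan(np.radians(c['fov_y']/2))
    K=np.array([[f,0,c['cx']],[0,f,c['cy']],[0,0,1]]); return c,K,np.array(c['dist'],float)
def pose(n,s=None):
    c,K,d=cam(n)
    if 'hand_eye' in c:
        s=s or sense(); H=np.array(c['hand_eye']); R=Ro.from_euler('xyz',s['tool_rot'],degrees=True).as_matrix()
        return R@H[:3,:3], R@H[:3,3]+np.array(s['tool_pos'])
    a=np.array(c['attitude']); R=a if a.shape==(3,3) else Ro.from_euler('xyz',a,degrees=True).as_matrix()
    return R,np.array(c['origin'])
def ray(n,p,s=None):
    c,K,d=cam(n); R,o=pose(n,s)
    u=cv2.undistortPoints(np.array([[p]],float),K,d)[0,0]
    return o,R@np.array([u[0],-u[1],-1])
def atz(n,p,z,s=None):
    o,v=ray(n,p,s); return o+v*(z-o[2])/v[2]
def proj(n,P,s=None):
    c,K,d=cam(n); R,o=pose(n,s)
    q=(np.atleast_2d(P)-o)@R; q=q*[1,-1,-1]
    return cv2.projectPoints(q,np.zeros(3),np.zeros(3),K,d)[0][:,0]
E
python3 - <<'E'
from h import *
print(sense())
for n in('scene','side','wrist'):print(n,calibration(n))
a=save('scene','s1.png');b=save('side','d1.png');save('wrist','w1.png')
for n in('scene','side'):
  for k in('carousel_base','carousel','slot_a','red_box','blue_box','green_box','yellow_box','rack','red_plate','blue_plate','padlock'):
    r=spot_point(n,k); print(n,k,[(np.round(x['location'],1).tolist(),round(x['confidence'],2)) for x in r[:3]])
E
```

```text
pics
{'clock': 0.0, 'joint_pos': array([6.53581524e+01, 2.16628005e+01, 4.56174497e+00, 7.30179283e+01,
       9.10803399e-04, 8.36806060e+01]), 'joint_vel': array([-0.07654533, -0.02489513, -0.01337873,  0.00057144,  0.04756939,
       -0.05080815]), 'effort': array([-1.25031605e-03, -4.63598442e+01,  2.69878703e+01,  2.09795544e-02,
       -3.77848460e-05,  1.47118371e-07]), 'tool_pos': array([0.18048044, 0.54527397, 0.24434381]), 'tool_rot': array([-1.79881839e+02, -1.40018995e-02,  1.61677531e+02]), 'wrist_force': array([-0.03713538,  0.21632948, -0.20620151]), 'moment': array([-0.00264442,  0.02976124,  0.02574115]), 'gripper_force': 0.0, 'finger_gap': 0.08521095431500653}
scene {'fov_y': 45.03101348305579, 'cx': 323.8800709012976, 'cy': 236.25458357456984, 'dist': array([-0.18410926,  0.        ,  0.        ,  0.        ,  0.        ]), 'origin': array([-0.01497597,  0.91192264,  1.16181112]), 'attitude': array([  44.48956069,    0.30337364, -148.54022917])}
side {'fov_y': 52.98539364301466, 'cx': 315.09266182831254, 'cy': 239.28323525447328, 'dist': array([-0.0400847,  0.     
[... 999 characters left out ...]
ack [([317.1, 354.3], 0.78)]
scene red_plate []
scene blue_plate [([303.3, 346.6], 0.5)]
scene padlock [([303.1, 348.2], 0.49)]
side carousel_base [([320.5, 289.1], 0.68)]
side carousel [([316.2, 274.3], 0.6)]
side slot_a [([318.1, 264.1], 0.66)]
side red_box [([316.6, 259.2], 0.9), ([239.0, 245.5], 0.69), ([315.9, 263.7], 0.41)]
side blue_box [([317.5, 287.9], 0.64), ([243.7, 232.7], 0.64)]
side green_box [([285.5, 275.4], 0.78)]
side yellow_box [([355.4, 276.2], 0.87), ([316.8, 265.1], 0.53), ([229.4, 235.8], 0.4)]
side rack [([234.5, 234.6], 0.73)]
side red_plate [([223.1, 235.3], 0.48)]
side blue_plate [([245.0, 230.4], 0.74), ([222.9, 234.8], 0.52)]
side padlock [([271.5, 260.6], 0.41)]
```

View pics/s1.png

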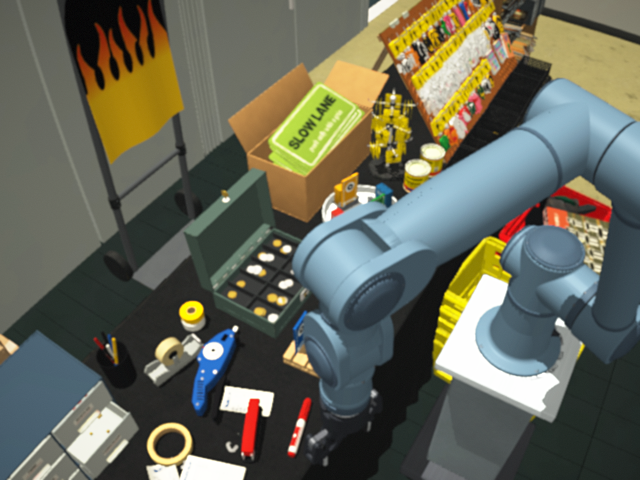

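View pics/d1.png

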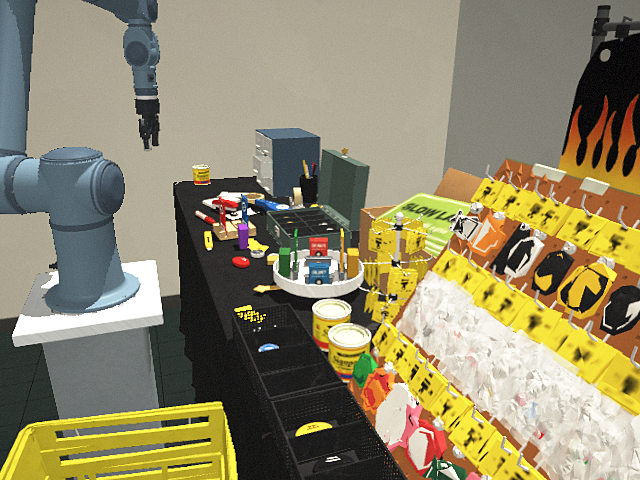

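View pics/w1.png

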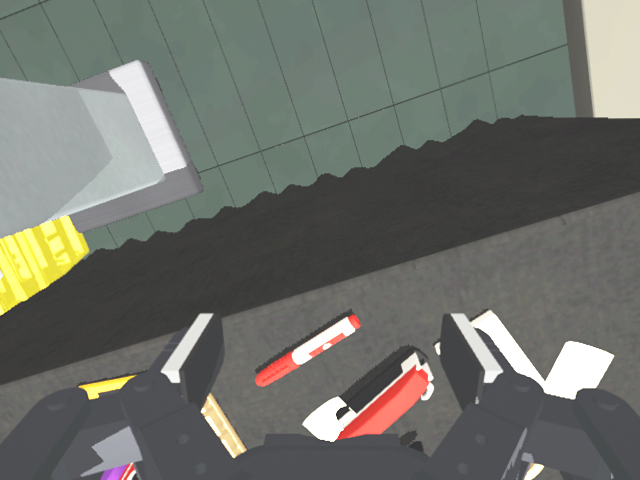

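The scene view is mostly blocked by the arm. The side view shows the carousel at about (318,275), with green facing the robot, red on the far side (+y), blue near and yellow at +x. The rack is at about (235,232), with the red plate at about x=223 and the blue one at about x=245. In the wrist view the red marker is at (308,350) and a red stapler at (390,400), both distractors.

Run:
```python
from h import *
print('base',atz('side',[320.5,289.1],0),'car',atz('side',[317,275],.024))
for k,p,z in [('rack',[234.5,234.6],0),('redp',[223.1,235.3],.012),('bluep',[245,230.4],.012),('redbox',[316.6,259.2],.034),('bluebox',[317.5,287.9],.034),('green',[285.5,275.4],.034),('yellow',[355.4,276.2],.034)]: print(k,atz('side',p,z).round(3))
print('rack scene',atz('scene',[317,354],0),atz('scene',[359.5,218.5],.024))
im=cv2.imread('pics/d1.png')[180:310,170:400]; cv2.imwrite('pics/c1.png',cv2.resize(im,None,fx=3.4,fy=3.4,interpolation=cv2.INTER_CUBIC))
```

```text
base [ 0.52252325 -0.16355365  0.        ] car [ 0.52448165 -0.13260053  0.024     ]
rack [0.399 0.285 0.   ]
redp [0.358 0.257 0.012]
bluep [0.432 0.28  0.012]
redbox [ 0.55  -0.06   0.034]
bluebox [ 0.494 -0.219  0.034]
green [ 0.444 -0.13   0.034]
yellow [ 0.603 -0.189  0.034]
rack scene [0.39651938 0.28226288 0.        ] [ 0.52380065 -0.15107179  0.024     ]
```

View pics/c1.png

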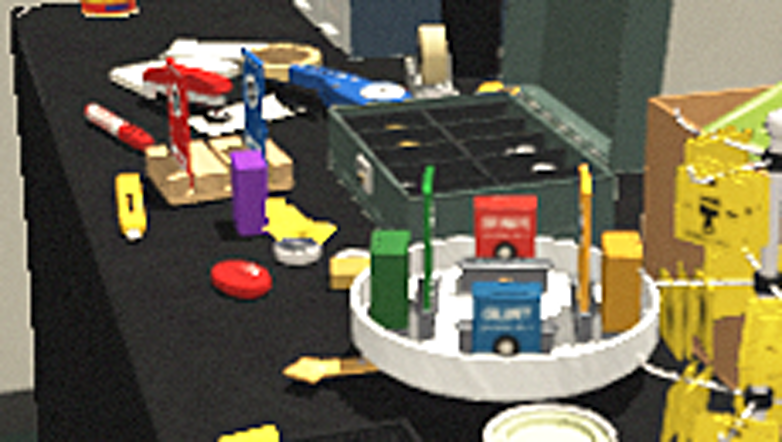

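Red look-alikes are the carton on the tray (crop 505,225), the marker (120,125), the red disc (240,278) and the stapler (185,75). The plate I want is the upright red one at crop (178,115), in the rack's near groove. The purple carton at (250,195) stands beside the rack and is not involved. Next I'll move the wrist over the rack.

{"name": "apply_moves", "arguments": {
  "rows": [
    [-0.5,-0.28,0,0,1],
    [-0.9,-0.5,0,0,1],
    [-0.9,-0.5,0,0,1]
  ]
}}

```text
clock: 1.62
tool_pos: [0.2667, 0.4525, 0.2455]
tool_rot: [-180.0, 0.0, 161.3]
wrist_force: [-0.3, 1.1, 0.3]
finger_gap: 0.0854
gripper_force: 0.0
```

{"name": "apply_moves", "arguments": {
  "rows": [
    [-0.5,-0.28,0,0,1],
    [-0.9,-0.5,0,0,1],
    [-0.9,-0.5,0,0,1]
  ]
}}

```text
clock: 2.0
tool_pos: [0.3501, 0.3625, 0.2454]
tool_rot: [180.0, 0.0, 161.4]
wrist_force: [-1.5, 0.8, 0.1]
finger_gap: 0.0854
gripper_force: 0.0
```

{"name": "apply_moves", "arguments": {
  "rows": [
    [-0.5,-0.28,0,0,1],
    [-0.85,-0.5,0,0,1],
    [-0.85,-0.5,0,0,1],
    [-0.85,-0.5,0,0,1]
  ]
}}

```text
clock: 2.5
tool_pos: [0.4253, 0.2764, 0.2452]
tool_rot: [180.0, -0.1, 161.7]
wrist_force: [0.5, 0.2, -0.3]
finger_gap: 0.0856
gripper_force: 0.0
```

Run:
```python
from h import *
s=sense();print(s['clock'],s['tool_pos'],s['tool_rot'],s['joint_pos'].round(0))
save('wrist','w2.png')
for k in('rack','red_plate','blue_plate','red_print','red_box'):
    for f in(spot_point,spot_in):
        r=f('wrist',k); print(k,f.__name__,[(np.round(x['location'],1).tolist(),round(x['confidence'],2)) for x in r[:3]])
```

```text
2.5 [0.42525549 0.27635061 0.24523641] [ 1.79964688e+02 -6.22780381e-02  1.61744840e+02] [26. 14. -6. 70.  0. 44.]
rack call [([341.2, 171.6], 0.86)]
rack call [([342.9, 167.7], 0.76)]
red_plate call []
red_plate call [([321.6, 145.2], 0.77)]
blue_plate call [([353.9, 210.6], 0.71)]
blue_plate call [([358.0, 227.9], 0.84)]
red_print call [([322.3, 141.0], 0.82)]
red_print call [([325.8, 138.4], 0.83)]
red_box call []
red_box call [([227.7, 223.4], 0.81)]
```

View pics/w2.png

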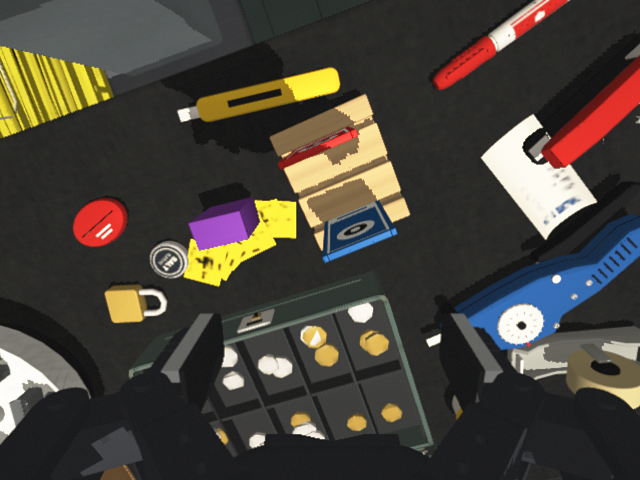

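The wrist view is clear. The rack's corners are near (270,132), (368,95), (410,213) and (320,248). The red plate is seen almost edge-on from above, from (280,163) to (357,132). The blue plate is at (358,230).

Run:
```python
from h import *
s=sense()
for p in [(270,132),(368,95),(410,213),(320,248)]: print('rack',atz('wrist',p,.029,s).round(4))
im=cv2.imread('pics/w2.png').astype(int); b,g,r=im[...,0],im[...,1],im[...,2]
def top(m,box):
    mm=np.zeros(m.shape,np.uint8); x0,y0,x1,y1=box; mm[y0:y1,x0:x1]=m[y0:y1,x0:x1]
    ys,xs=np.nonzero(mm); rc=cv2.minAreaRect(np.stack([xs,ys],1).astype(np.float32)); return cv2.boxPoints(rc),len(xs)
red=(r>120)&(g<90)&(b<90)
B,n=top(red,(270,110,370,180)); print(n,B.round(1).tolist())
for p in B: print('red',atz('wrist',p,.122,s).round(4))
for p in [(325,259),(395,234)]: print('blue top',atz('wrist',p,.122,s).round(4))
c=im[85:265,225:425].astype(np.uint8); cv2.imwrite('pics/c2.png',cv2.resize(c,None,fx=3.3,fy=3.3,interpolation=cv2.INTER_CUBIC))
```

```text
rack [0.3436 0.2446 0.029 ]
rack [0.3416 0.3345 0.029 ]
rack [0.4524 0.3426 0.029 ]
rack [0.4588 0.2515 0.029 ]
742 [[275.20001220703125, 157.6999969482422], [353.20001220703125, 123.4000015258789], [358.5, 135.5], [280.6000061035156, 169.8000030517578]]
red [0.3615 0.2568 0.122 ]
red [0.3571 0.3113 0.122 ]
red [0.3652 0.3123 0.122 ]
red [0.3699 0.2573 0.122 ]
blue top [0.4384 0.2651 0.122 ]
blue top [0.4361 0.3171 0.122 ]
```

View pics/c2.png

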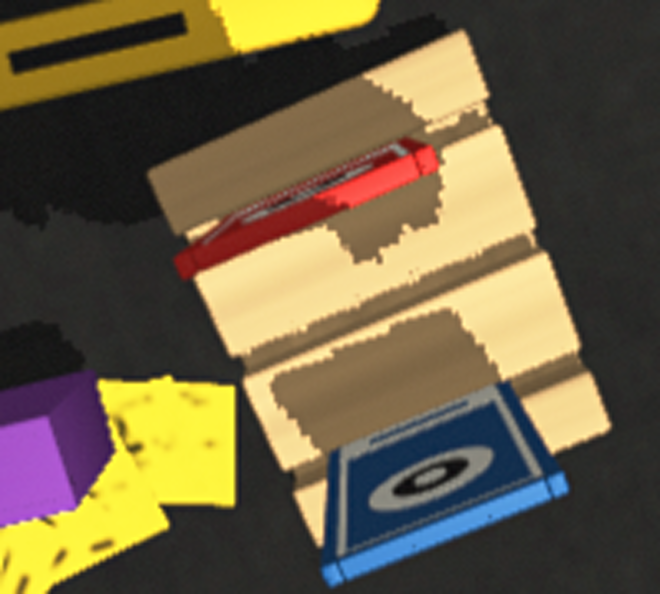

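{"name": "apply_moves", "arguments": {
  "rows": [
    [0.25,-0.04,0,-0.12,1],
    [0.49,-0.09,0,-0.24,1],
    [0.49,-0.09,0,-0.248,1],
    [0.49,-0.09,0,-0.248,1]
  ]
}}

```text
clock: 3.55
tool_pos: [0.3676, 0.2834, 0.2455]
tool_rot: [180.0, 0.1, -176.1]
wrist_force: [-0.0, -0.4, -0.5]
finger_gap: 0.0852
gripper_force: 0.0
```

Run:
```python
from h import *
s=sense();print(s['clock'],s['tool_pos'],s['tool_rot'])
im=save('wrist','w3.png').astype(int); r,g,b=im[...,0],im[...,1],im[...,2]
m=((r>100)&(g<80)&(b<80)).astype(np.uint8)
n,L,st,c=cv2.connectedComponentsWithStats(m)
for i in range(1,n):
    if st[i,4]>150:
        print(st[i],c[i]); ys,xs=np.nonzero(L==i); B=cv2.boxPoints(cv2.minAreaRect(np.stack([xs,ys],1).astype(np.float32))); print(B.round(0).tolist(),[atz('wrist',p,.122,s).round(4).tolist() for p in B])
```

```text
3.55 [0.3675816  0.28337445 0.24552898] [ 1.79983193e+02  6.94440159e-02 -1.76101122e+02]
[530 167  52  20 352] [555.42045455 176.08806818]
[[528.0, 178.0], [581.0, 166.0], [583.0, 174.0], [530.0, 186.0]] [[0.3166, 0.4088, 0.122], [0.3067, 0.441, 0.122], [0.3117, 0.4436, 0.122], [0.3218, 0.4112, 0.122]]
[  62  168   62   45 2021] [ 92.47748639 189.30133597]
[[62.0, 168.0], [123.0, 168.0], [123.0, 212.0], [62.0, 212.0]] [[0.331, 0.1031, 0.122], [0.3281, 0.1425, 0.122], [0.3579, 0.1394, 0.122], [0.3608, 0.0985, 0.122]]
[ 451  174   60   28 1037] [481.09739634 188.40887175]
[[449.0, 186.0], [507.0, 173.0], [511.0, 191.0], [453.0, 205.0]] [[0.3253, 0.3575, 0.122], [0.314, 0.394, 0.122], [0.3259, 0.3995, 0.122], [0.3376, 0.3625, 0.122]]
[ 298  201   78   36 1329] [335.73288187 219.47705041]
[[298.0, 202.0], [375.0, 201.0], [375.0, 235.0], [298.0, 236.0]] [[0.3428, 0.2573, 0.122], [0.3385, 0.3092, 0.122], [0.3624, 0.3121, 0.122], [0.3669, 0.2586, 0.122]]
[ 513  233  127   74 3959] [579.20914372 272.94165193]
[[511.0, 285.0], [638.0, 232.0], [650.0, 262.0], [523.0, 314.0]] [[0.3933, 0.414, 0.122], [0.3482, 0.492, 0.122], [0.3688, 0.5072, 0.122], [0.4161, 0.4281, 0.122]]
[  0 421  16  22 170] [  5.56470588 427.93529412]
[[-0.0, 421.0], [15.0, 421.0], [15.0, 442.0], [0.0, 442.0]] [[0.5418, 0.0223, 0.122], [0.5411, 0.0343, 0.122], [0.5632, 0.0303, 0.122], [0.5638, 0.018, 0.122]]
```

View pics/w3.png

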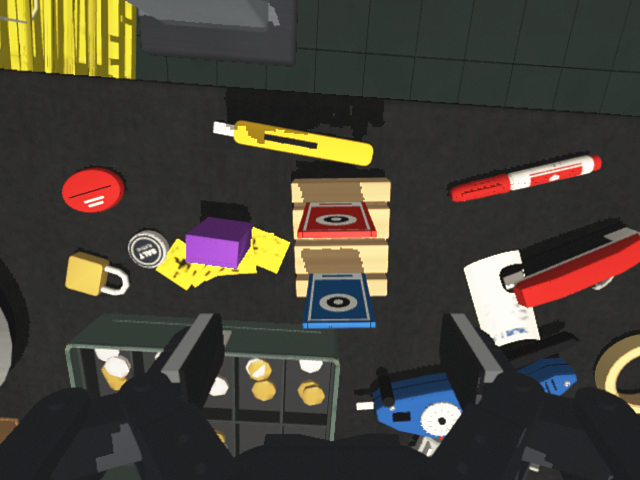

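The red plate's top edge runs along rows 230–236, columns 298–375. It is square to the jaws and matches its groove, so I'll descend and pinch.

{"name": "apply_moves", "arguments": {
  "rows": [
    [0.03,0.02,0.3,-0.01,1],
    [0.03,0.02,0.6,-0.01,1],
    [0.03,0.02,0.8,-0.01,1],
    [0.03,0.02,0.8,-0.01,1]
  ]
}}

```text
clock: 4.1
tool_pos: [0.3624, 0.2844, 0.1476]
tool_rot: [-179.9, -0.2, -175.2]
wrist_force: [0.2, 0.1, 0.4]
finger_gap: 0.0852
gripper_force: 0.0
```

{"name": "apply_moves", "arguments": {
  "rows": [
    [0,0,0.2,0,1],
    [0,0,0.4,0,1],
    [0,0,0.56,0,1],
    [0,0,0.56,0,1],
    [0,0,0.56,0,0.4],
    [0,0,0.56,0,0.2],
    [0,0,0.56,0,0],
    [0,0,0.56,0,0],
    [0,0,0.56,0,0]
  ]
}}

```text
clock: 5.22
tool_pos: [0.3644, 0.2861, 0.0837]
tool_rot: [179.9, 0.2, -175.1]
wrist_force: [-0.6, -0.4, 6.2]
finger_gap: 0.0552
gripper_force: 62.4
```

{"name": "apply_moves", "arguments": {
  "rows": [
    [0,0,-0.1,0,0],
    [0,0,-0.25,0,0],
    [0,0,-0.5,0,0],
    [0,0,-0.75,0,0],
    [0,0,-1,0,0],
    [0,0,-1,0,0]
  ]
}}

```text
clock: 5.98
tool_pos: [0.3647, 0.2864, 0.2052]
tool_rot: [179.8, 0.3, -175.1]
wrist_force: [-0.8, 0.3, -0.7]
finger_gap: 0.0546
gripper_force: 63.5
```

{"name": "apply_moves", "arguments": {
  "rows": [
    [0,0,-0.3,0,0],
    [0,0,-0.5,0,0],
    [0,0,-0.5,0,0]
  ]
}}

```text
clock: 6.35
tool_pos: [0.3638, 0.2859, 0.2632]
tool_rot: [179.9, 0.1, -175.1]
wrist_force: [-0.0, 0.1, -0.2]
finger_gap: 0.0548
gripper_force: 63.5
```

Run:
```python
from h import *
s=sense();print(s['clock'],s['tool_pos'],s['tool_rot'],s['finger_gap'],s['wrist_force'],s['joint_pos'].round(0))
im=save('wrist','w4.png')
for k in('carousel','carousel_base','rim','slot_a','red_box','green_box','yellow_box','blue_box'):
  for n in('side','scene'):
    if k=='carousel': save(n,n+'4.png')
    r=spot_point(n,k); print(n,k,[(np.round(x['location'],1).tolist(),round(x['confidence'],2)) for x in r[:3]])
```

```text
6.35 [0.36383858 0.2858801  0.26322705] [ 1.79922011e+02  1.46659226e-01 -1.75101331e+02] 0.05475906083277576 [-0.03957263  0.13835392 -0.23333993] [ 30.   8. -11.  71.   0.  25.]
side carousel [([318.1, 278.1], 0.92)]
scene carousel [([362.2, 216.8], 0.91)]
side carousel_base [([319.7, 287.8], 0.86), ([243.9, 232.2], 0.59), ([271.1, 214.2], 0.56)]
scene carousel_base []
side rim []
scene rim []
side slot_a [([318.0, 284.1], 0.81), ([317.4, 265.0], 0.65)]
scene slot_a [([378.6, 204.1], 0.94), ([346.1, 223.3], 0.87)]
side red_box [([316.5, 260.8], 0.8), ([243.6, 247.0], 0.7)]
scene red_box [([339.2, 319.9], 0.76)]
side green_box [([282.7, 273.2], 0.58)]
scene green_box [([384.9, 230.8], 0.83)]
side yellow_box [([354.4, 273.6], 0.73)]
scene yellow_box []
side blue_box [([319.5, 290.4], 0.7)]
scene blue_box [([380.5, 204.8], 0.79)]
```

View pics/w4.png

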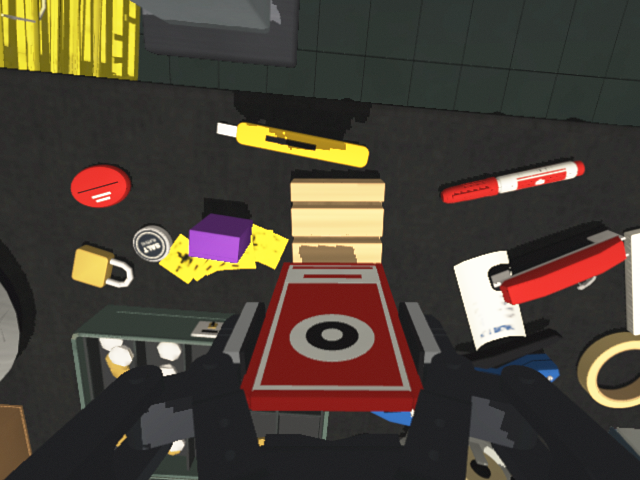

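The red plate hangs straight between the fingers, touched only on its side edges. Before travelling I'll check where the case's upright lid stands.

Run:
```python
from h import *
o,v=ray('side',(368,205))
# case back-right corner & lid seen from side/scene (initial pics)
for n,p,z in [('side',(349,232),.05),('side',(368,228),.06),('scene',(305,262),.05),('scene',(277,232),.06)]: print(n,p,atz(n,p,z).round(3))
# lid top right corner triangulate side (368,160) scene (265,172)
def tri(a,b):
    (o1,v1),(o2,v2)=ray(*a),ray(*b); t=np.linalg.lstsq(np.stack([v1,-v2],1),o2-o1,rcond=None)[0]; return o1+t[0]*v1,o2+t[1]*v2
print(tri(('side',(367,162)),('scene',(265,172))))
print(tri(('side',(322,150)),('scene',(188,232))))
for k in [('side',(318.1,278.1)),]: print(tri(k,('scene',(362.2,216.8))))
```

```text
side (349, 232) [0.697 0.066 0.05 ]
side (368, 228) [0.753 0.055 0.06 ]
scene (305, 262) [0.553 0.088 0.05 ]
scene (277, 232) [0.671 0.043 0.06 ]
(array([0.72432798, 0.02360095, 0.26458642]), array([0.70418709, 0.02885719, 0.24375311]))
(array([0.70117426, 0.30848968, 0.24926673]), array([0.71519937, 0.30568265, 0.26254706]))
(array([ 0.51815006, -0.15742992,  0.02759681]), array([ 0.51875372, -0.15748687,  0.02793468]))
```

{"name": "apply_moves", "arguments": {
  "rows": [
    [-0.2,-0.45,0,0,0],
    [-0.44,-0.9,0,0,0],
    [-0.44,-1,0,0,0]
  ]
}}

```text
clock: 7.68
tool_pos: [0.4277, 0.168, 0.2621]
tool_rot: [-180.0, 0.1, -175.4]
wrist_force: [-0.8, 0.5, -0.0]
finger_gap: 0.0546
gripper_force: 63.7
```

{"name": "apply_moves", "arguments": {
  "rows": [
    [-0.2,-0.45,0,0,0],
    [-0.44,-0.9,0,0,0],
    [-0.44,-1,0,0,0]
  ]
}}

```text
clock: 8.05
tool_pos: [0.4903, 0.0532, 0.2619]
tool_rot: [-180.0, 0.0, -175.3]
wrist_force: [-0.0, 0.9, -1.2]
finger_gap: 0.0549
gripper_force: 63.8
```

{"name": "apply_moves", "arguments": {
  "rows": [
    [-0.2,-0.45,0,-0.1,0],
    [-0.44,-0.9,0,-0.2,0],
    [-0.44,-1,0,-0.3,0],
    [-0.44,-1,0,-0.4,0],
    [-0.44,-1,0,-0.5,0],
    [-0.44,-1,0,-0.6,0],
    [-0.44,-1,0,-0.7,0],
    [-0.44,-1,0,-0.72,0],
    [-0.44,-1,0,-0.72,0]
  ]
}}

```text
clock: 9.18
tool_pos: [0.5513, -0.059, 0.2621]
tool_rot: [180.0, 0.0, -110.4]
wrist_force: [-0.5, -0.4, 0.4]
finger_gap: 0.0544
gripper_force: 63.8
```

Run:
```python
from h import *
s=sense();print(s['clock'],s['tool_pos'],s['tool_rot'],s['finger_gap'],s['wrist_force'],s['joint_pos'].round(0))
im=save('wrist','w5.png')
for k,z in(('carousel',.024),('carousel_base',0),('slot_a',.034),('red_box',.034),('green_box',.034),('yellow_box',.034),('blue_box',.034)):
    r=spot_point('wrist',k); print(k,[(np.round(x['location'],1).tolist(),round(x['confidence'],2),atz('wrist',x['location'],z,s).round(4).tolist()) for x in r[:3]])
```

```text
9.175 [ 0.55133864 -0.05895813  0.26209187] [ 1.79973936e+02  1.71026132e-02 -1.10354245e+02] 0.05441656467516956 [-0.50130801 -0.44296468  0.40411278] [-13.  19.   3.  74.   0. -82.]
carousel [([328.6, 99.9], 0.81, [0.5205, -0.1519, 0.024])]
carousel_base []
slot_a [([326.5, 160.5], 0.74, [0.5408, -0.1031, 0.034]), ([326.6, 29.9], 0.74, [0.5031, -0.203, 0.034])]
red_box [([326.2, 191.8], 0.93, [0.5513, -0.0758, 0.034]), ([516.5, 343.5], 0.86, [0.4163, 0.151, 0.034]), ([165.9, 364.2], 0.73, [0.785, 0.0425, 0.034])]
green_box [([417.3, 101.4], 0.86, [0.4477, -0.123, 0.034])]
yellow_box [([238.0, 103.6], 0.87, [0.5968, -0.1763, 0.034]), ([417.4, 102.1], 0.67, [0.4478, -0.1224, 0.034])]
blue_box []
```

View pics/w5.png

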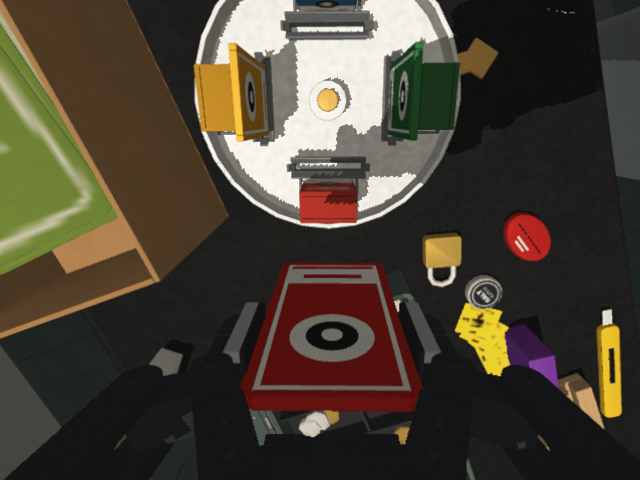

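The wrist view shows the whole tray. The red carton is at (328,205) with its empty slot at about (328,165), yellow is at (230,100), green at (420,95), and the brass pointer at (480,58). The plate's lower edge is at about row 265, columns 288–379.

```bash
cat >> h.py <<'E'
def tray(s,show=True):
    out={}
    for k,z in(('carousel',.024),('slot_a',.034),('red_box',.034),('green_box',.034),('yellow_box',.034),('blue_box',.034)):
        r=spot_point('wrist',k); out[k]=[(np.round(x['location'],1).tolist(),round(x['confidence'],2),atz('wrist',x['location'],z,s).round(4).tolist()) for x in r[:2]]
        if show: print(k,out[k])
    return out
E
python3 - <<'E'
from h import *
s=sense()
pb=(s['tool_pos'][2]-.0717)
for p in [(288,265),(379,265),(334,265)]: print('plate bottom',atz('wrist',p,pb,s).round(4))
print('expected at TCP',s['tool_pos'])
im=cv2.imread('pics/w5.png'); g=im.mean(2).astype(int)
for c in(310,330,350): print(c,[(r,g[r,c]) for r in range(148,192,2)])
print([(c,g[167,c]) for c in range(280,378,3)])
im=im.astype(int);y=(im[...,2]>90)&(im[...,0]<im[...,2]*.6)&(im[...,1]>60)
ys,xs=np.nonzero(y[30:90,458:505]); xs=xs+458; ys=ys+30
o=xs.argmax(); print('pointer',xs.min(),xs.max(),ys.min(),ys.max(),'mean',xs.mean(),ys.mean())
print(cv2.boxPoints(cv2.minAreaRect(np.stack([xs,ys],1).astype(np.float32))),atz('wrist',(xs.mean(),ys.mean()),.014,s))
# rim circle fit (outer, top z .058)
E
```

```text
plate bottom [ 0.5746 -0.0712  0.1904]
plate bottom [ 0.5263 -0.0534  0.1904]
plate bottom [ 0.5502 -0.0622  0.1904]
expected at TCP [ 0.55165568 -0.05980171  0.26209129]
310 [(148, np.int64(242)), (150, np.int64(157)), (152, np.int64(112)), (154, np.int64(112)), (156, np.int64(91)), (158, np.int64(125)), (160, np.int64(90)), (162, np.int64(99)), (164, np.int64(236)), (166, np.int64(162)), (168, np.int64(90)), (170, np.int64(50)), (172, np.int64(82)), (174, np.int64(79)), (176, np.int64(63)), (178, np.int64(98)), (180, np.int64(85)), (182, np.int64(88)), (184, np.int64(45)), (186, np.int64(49)), (188, np.int64(69)), (190, np.int64(52))]
330 [(148, np.int64(242)), (150, np.int64(119)), (152, np.int64(119)), (154, np.int64(119)), (156, np.int64(100)), (158, np.int64(125)), (160, np.int64(53)), (162, np.int64(114)), (164, np.int64(242)), (166, np.int64(120)), (168, np.int64(84)), (170, np.int64(49)), (172, np.int64(82)), (174, np.int64(80)), (176, np.int64(63)), (178, np.int64(64)), (180, np.int64(89)), (182, np.int64(52)), (184, np.int64(46)), (186, np.int64(53)), (188, np.int64(70)), 
[... 717 characters left out ...]
 np.int64(117)), (313, np.int64(114)), (316, np.int64(115)), (319, np.int64(118)), (322, np.int64(117)), (325, np.int64(116)), (328, np.int64(119)), (331, np.int64(118)), (334, np.int64(117)), (337, np.int64(117)), (340, np.int64(119)), (343, np.int64(116)), (346, np.int64(111)), (349, np.int64(113)), (352, np.int64(116)), (355, np.int64(115)), (358, np.int64(115)), (361, np.int64(49)), (364, np.int64(50)), (367, np.int64(49)), (370, np.int64(114)), (373, np.int64(116)), (376, np.int64(115))]
pointer 458 497 38 77 mean 476.71443965517244 58.08297413793103
[[450.1538    65.76923 ]
 [471.2307    34.15385 ]
 [498.2307    52.153854]
 [477.1538    83.76924 ]] [ 0.3837228  -0.13968273  0.014     ]
```

{"name": "apply_moves", "arguments": {
  "rows": [
    [0.11,-0.037,0.2,0,0],
    [0.11,-0.037,0.4,0,0],
    [0.11,-0.037,0.58,0,0],
    [0.11,-0.037,0.58,0,0],
    [0.11,-0.037,0.58,0,0]
  ]
}}

```text
clock: 10.2
tool_pos: [0.5516, -0.0738, 0.1933]
tool_rot: [-179.9, 0.0, -110.3]
wrist_force: [-0.5, -1.3, -0.1]
finger_gap: 0.0551
gripper_force: 63.8
```

Run:
```python
from h import *
s=sense();print(s['clock'],s['tool_pos'],s['tool_rot'])
im=save('wrist','w6.png')
t=tray(s)
R=Ro.from_euler('xyz',s['tool_rot'],degrees=True).as_matrix()
for x in t['slot_a']: print('slot tool',(R.T@(np.array(x[2])-s['tool_pos'])).round(4), proj('wrist',[x[2]],s))
g=im.astype(int).mean(2).astype(int)
for c in(305,335,355): print(c,' '.join(map(str,g[170:275:2,c])))
r=im[...,0].astype(int)-im[...,1]
for row in (250,255,260,270): print(row,np.nonzero(r[row]>60)[0][[0,-1]] if (r[row]>60).any() else None)
cv2.imwrite('pics/c6.png',cv2.resize(im[140:320,230:440,::-1],None,fx=3.3,fy=3.3))
```

```text
10.2 [ 0.55162361 -0.07378877  0.19331452] [-1.79947035e+02  1.05210684e-02 -1.10309875e+02]
carousel [([334.6, 119.1], 0.82, [0.5222, -0.1496, 0.024])]
slot_a [([332.3, 191.0], 0.77, [0.5419, -0.1012, 0.034]), ([334.0, 30.9], 0.77, [0.5033, -0.2025, 0.034])]
red_box [([334.8, 222.9], 0.92, [0.5488, -0.0768, 0.034]), ([332.5, 190.4], 0.64, [0.5416, -0.1016, 0.034])]
green_box [([332.3, 191.0], 0.45, [0.5419, -0.1012, 0.034])]
yellow_box [([221.6, 116.2], 0.79, [0.5979, -0.1796, 0.034])]
blue_box []
slot tool [ 0.0291 -0.0002  0.1593] [[332.32576698 190.98217566]]
slot tool [0.1375 0.0008 0.1593] [[334.02071615  30.90987718]]
305 241 241 241 122 115 115 116 116 86 113 89 108 114 115 57 45 72 78 78 79 112 86 106 76 42 44 44 44 43 45 46 46 85 46 37 42 44 43 49 91 91 92 90 91 90 92 65 47 67 53 106 105 69
335 117 116 116 117 117 116 117 116 55 52 45 65 117 116 52 46 53 55 54 56 57 78 81 48 87 36 48 53 79 80 49 40 43 44 35 41 45 44 78 88 89 91 90 88 90 90 64 46 75 54 104 104 69
355 116 116 115 115 114 114 114 103 57 50 45 62 110 109 52 44 52 55 54 54 53 77 95 80 47 45 51 52 78 75 49 44 45 43 32 41 47 43 48 55 86 88 87 88 88 89 70 43 71 45 105 105 75
250 [300 577]
255 [300 585]
260 [300 589]
270 [281 595]
```

View pics/c6.png

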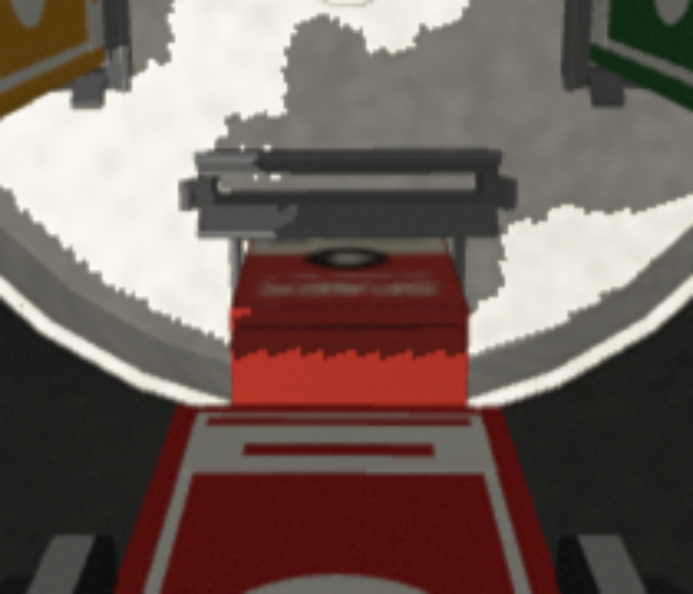

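The plate's lower edge spans columns 284–382 at row 263. The slot mouth is centred near column 335, row 196, parallel to the plate and clear of the red carton. I'll compute the offset.

Run:
```python
from h import *
s=sense();R=Ro.from_euler('xyz',s['tool_rot'],degrees=True).as_matrix()
f=lambda p,z:(R.T@(atz('wrist',p,z,s)-s['tool_pos'])).round(4)
zb=s['tool_pos'][2]-.0717
print('plate L,R,mid',f((283.9,262.7),zb),f((382.4,262.7),zb),f((333.2,262.7),zb))
print('mouth',f((335.5,185.5),.058),f((335.5,196),.058),f((335.5,206),.058),f((335.5,212),.058),'floor strip',f((335,194.8),.034))
print('pocket ears',f((284.5,198),.058),f((386.6,198),.058))
print('box top far edge',f((336,245.5),.096))
```

```text
plate L,R,mid [ 0.0042 -0.0277  0.0717] [0.0042 0.0279 0.0717] [0.0042 0.0001 0.0717]
mouth [0.0373 0.0019 0.135 ] [0.03   0.0019 0.135 ] [0.0228 0.002  0.135 ] [0.0184 0.002  0.135 ] floor strip [0.0262 0.0018 0.159 ]
pocket ears [ 0.0285 -0.034   0.135 ] [0.0285 0.0379 0.135 ]
box top far edge [0.0059 0.002  0.097 ]
```

{"name": "apply_moves", "arguments": {
  "rows": [
    [0.11,0.014,0,0,0],
    [0.22,0.014,0,0,0],
    [0.22,0.014,0,0,0],
    [0.22,0.014,0.2,0,0],
    [0.22,0.014,0.35,0,0],
    [0.22,0.014,0.44,0,0],
    [0.22,0.014,0.44,0,0]
  ]
}}

```text
clock: 11.42
tool_pos: [0.5399, -0.0977, 0.139]
tool_rot: [179.9, 0.0, -110.3]
wrist_force: [-1.0, -0.6, 0.2]
finger_gap: 0.0549
gripper_force: 63.8
```

{"name": "apply_moves", "arguments": {
  "rows": [
    [0,0,0.04,0,0],
    [0,0,0.08,0,0],
    [0,0,0.12,0,0],
    [0,0,0.12,0,0]
  ]
}}

```text
clock: 11.92
tool_pos: [0.5401, -0.0977, 0.1248]
tool_rot: [180.0, 0.0, -110.3]
wrist_force: [0.3, 1.4, -0.3]
finger_gap: 0.0549
gripper_force: 63.8
```

{"name": "apply_moves", "arguments": {
  "rows": [
    [0,0,0.02,0,0],
    [0,0,0.04,0,0],
    [0,0,0.06,0,0],
    [0,0,0.06,0,0]
  ]
}}

```text
clock: 12.42
tool_pos: [0.5403, -0.0978, 0.1178]
tool_rot: [180.0, 0.0, -110.3]
wrist_force: [0.6, 0.2, -0.7]
finger_gap: 0.0551
gripper_force: 63.8
```

{"name": "apply_moves", "arguments": {
  "rows": [
    [0,0,0.02,0,0],
    [0,0,0.04,0,0],
    [0,0,0.06,0,0],
    [0,0,0.08,0,0],
    [0,0,0.08,0,0]
  ]
}}

```text
clock: 13.05
tool_pos: [0.5403, -0.0978, 0.1082]
tool_rot: [180.0, 0.0, -110.3]
wrist_force: [0.3, 0.0, 0.1]
finger_gap: 0.055
gripper_force: 63.8
```

{"name": "apply_moves", "arguments": {
  "rows": [
    [0,0,0.015,0,0],
    [0,0,0.03,0,0],
    [0,0,0.03,0,0]
  ]
}}

```text
clock: 13.42
tool_pos: [0.5413, -0.0981, 0.1057]
tool_rot: [-179.9, 0.0, -110.3]
wrist_force: [-0.4, 0.3, 4.0]
finger_gap: 0.0545
gripper_force: 64.1
```

Run:
```python
from h import *
s=sense();print(s['tool_pos'],s['wrist_force'])
save('wrist','w7.png');tray(s)
for n in('side',):
    save(n,'d7.png')
    for k in('red_plate','red_print'): print(n,k,spot_point(n,k)[:2],spot_in(n,k)[:2])
# expected plate positions in side image if seated in slot
P=np.array(s['tool_pos']);print(proj('side',[[P[0],P[1],.034],[P[0],P[1],.144],[P[0],P[1],.089]]))
```

```text
[ 0.54128565 -0.09814313  0.10568995] [-0.35419113  0.29417947  3.99385385]
carousel [([332.1, 166.1], 0.55, [0.5222, -0.1517, 0.024])]
slot_a [([329.7, 264.3], 0.61, [0.5421, -0.1018, 0.034]), ([333.3, 52.2], 0.58, [0.5029, -0.2025, 0.034])]
red_box []
green_box [([330.7, 266.0], 0.68, [0.5419, -0.1007, 0.034])]
yellow_box []
blue_box []
side red_plate [{'location': [316.5, 267.9], 'confidence': 0.92}] [{'location': [318.1, 243.4], 'confidence': 0.91}, {'location': [302.2, 296.7], 'confidence': 0.59}]
side red_print [{'location': [320.3, 265.5], 'confidence': 0.71}] [{'location': [320.5, 243.3], 'confidence': 0.79}]
[[318.56500445 265.13212517]
 [319.15822912 224.33049553]
 [318.85710263 245.06083984]]
```

The plate seated at the expected height, with a 4 N contact at z=0.1057. I'll release it and rise.

{"name": "apply_moves", "arguments": {
  "rows": [
    [0,0,0.02,0,0.4],
    [0,0,0.02,0,0.6],
    [0,0,0.02,0,0.7],
    [0,0,0.02,0,0.7],
    [0,0,0.02,0,0.7],
    [0,0,-0.2,0,0.7],
    [0,0,-0.5,0,0.7],
    [0,0,-0.8,0,0.7],
    [0,0,-1,0,0.7],
    [0,0,-1,0,0.7]
  ]
}}

```text
clock: 15.28
tool_pos: [0.542, -0.0983, 0.227]
tool_rot: [-179.7, 0.0, -110.3]
wrist_force: [-0.4, -0.4, -0.9]
finger_gap: 0.0729
gripper_force: 0.0
```

{"name": "apply_moves", "arguments": {
  "rows": [
    [-0.2,0,-0.3,0,0.7],
    [-0.5,0,-0.4,0,0.7],
    [-0.5,0,-0.4,0,0.7],
    [-0.5,0,-0.4,0,0.7]
  ]
}}

```text
clock: 15.78
tool_pos: [0.5606, -0.0417, 0.2713]
tool_rot: [179.9, -0.0, -110.3]
wrist_force: [-0.2, 0.3, 0.2]
finger_gap: 0.0725
gripper_force: 0.0
```

Run:
```python
from h import *
s=sense();print(s['clock'],s['tool_pos'],s['tool_rot'],s['wrist_force'],s['finger_gap'])
im=save('wrist','w8.png');tray(s)
for k in('red_plate','carousel_base'): print(k,spot_point('wrist',k)[:2],spot_in('wrist',k)[:2])
x,y=.5413,-.0981
t=np.radians(-20.3);d=np.array([np.cos(t),np.sin(t)])*.028
print('exp top corners',proj('wrist',[[x+d[0],y+d[1],.144],[x-d[0],y-d[1],.144],[x,y,.034],[x,y,.144]],s))
# brass mask: candidates for pointer near expected pixel
c=np.array([.522,-.1517])
print('exp pointer tip 180+-14', proj('wrist',[[c[0]-.16*np.cos(a),c[1]-.16*np.sin(a),.014] for a in(-.25,0,.25)],s))
save('side','d8.png')
for k in('red_plate','red_box','green_box','yellow_box','blue_box','carousel'): print('side',k,spot_point('side',k)[:2])
```

```text
15.775 [ 0.56057069 -0.04172023  0.27131186] [ 1.79863344e+02 -4.96474109e-02 -1.10289546e+02] [-0.16857442  0.32027835  0.17484421] 0.0725384323003331
carousel [([330.5, 79.7], 0.97, [0.5216, -0.1508, 0.024])]
slot_a [([326.6, 142.0], 0.9, [0.5439, -0.101, 0.034]), ([330.0, 7.3], 0.78, [0.5029, -0.2025, 0.034])]
red_box [([169.2, 349.2], 0.71, [0.7873, 0.048, 0.034]), ([328.7, 170.5], 0.64, [0.5513, -0.0756, 0.034])]
green_box [([420.1, 79.5], 0.67, [0.4471, -0.1223, 0.034])]
yellow_box [([237.3, 80.1], 0.66, [0.5999, -0.1782, 0.034]), ([539.0, 400.3], 0.3, [0.4131, 0.2604, 0.034])]
blue_box []
red_plate [{'location': [333.3, 143.3], 'confidence': 0.56}] [{'location': [333.9, 148.8], 'confidence': 0.95}]
carousel_base [] [{'location': [478.9, 35.5], 'confidence': 0.92}]
exp top corners [[287.65691533 153.91348976]
 [372.59606983 153.93581416]
 [330.29471389 143.95770054]
 [330.13709469 153.93894036]]
exp pointer tip 180+-14 [[501.96157269  60.0047169 ]
 [498.17426104  11.68995565]
 [482.70542356 -35.62394851]]
side red_plate [{'location': [317.5, 265.1], 'confidence': 0.82}, {'location': [316.5, 281.7], 'confidence': 0.68}]
side red_box [{'location': [242.1, 250.2], 'confidence': 0.8}, {'location': [320.6, 267.3], 'confidence': 0.53}]
side green_box []
side yellow_box [{'location': [319.5, 266.3], 'confidence': 0.6}, {'location': [352.1, 273.9], 'confidence': 0.53}]
side blue_box [{'location': [319.2, 289.4], 'confidence': 0.92}, {'location': [271.9, 259.8], 'confidence': 0.36}]
side carousel [{'location': [318.0, 278.1], 'confidence': 0.61}, {'location': [317.8, 263.5], 'confidence': 0.6}]
```

{"name": "apply_moves", "arguments": {
  "rows": [
    [0.1,0.2,0,0.1,0.2],
    [0.2,0.4,0,0.2,0.2],
    [0.33,0.62,0,0.3,0.2],
    [0.33,0.62,0,0.4,0.2],
    [0.33,0.62,0,0.5,0.2],
    [0.33,0.62,0,0.5,0.2],
    [0.33,0.62,0,0.5,0.2]
  ]
}}

```text
clock: 17.55
tool_pos: [0.4778, -0.0529, 0.2729]
tool_rot: [180.0, 0.0, -155.2]
wrist_force: [-0.1, -0.0, 0.4]
finger_gap: 0.0511
gripper_force: 0.0
```

Run:
```python
from h import *
s=sense();print(s['clock'],s['tool_pos'],s['tool_rot'],s['finger_gap'],s['joint_pos'].round(0))
im=save('wrist','w9.png');tray(s)
for k in('red_plate','carousel_base','rim'): print(k,[(x['location'],x['confidence']) for x in spot_point('wrist',k)[:2]+spot_in('wrist',k)[:2]])
hsv=cv2.cvtColor(im,cv2.COLOR_RGB2HSV)
c=np.array([.522,-.1512])
# rectify to top-down map at z=.014 around the pointer, polar: per radius find brass centre angle
for rr in np.arange(.115,.164,.004):
    a=np.radians(np.arange(150,215,.25)); P=np.stack([c[0]+rr*np.cos(a),c[1]+rr*np.sin(a),0*a+.014],1)
    q=proj('wrist',P,s); ok=(q[:,0]>0)&(q[:,0]<639)&(q[:,1]>0)&(q[:,1]<479); qi=q.round().astype(int).clip(0,[639,479])
    h=hsv[qi[:,1],qi[:,0]]; m=ok&(h[:,0]>8)&(h[:,0]<32)&(h[:,1]>100)&(h[:,2]>60)
    if m.any(): print(rr.round(3),m.sum(),np.degrees(a[m]).min(),np.degrees(a[m]).max(),np.degrees(a[m]).mean().round(2))
```

```text
17.55 [ 0.47783248 -0.05287386  0.27289863] [ 1.79996705e+02  3.23503640e-03 -1.55171054e+02] 0.05105141423589226 [-14.  10.  -7.  73.   0. -39.]
carousel [([228.2, 199.0], 0.62, [0.519, -0.1506, 0.024])]
slot_a [([265.9, 238.8], 0.76, [0.5386, -0.1, 0.034]), ([180.7, 160.9], 0.64, [0.5003, -0.2024, 0.034])]
red_box [([285.1, 256.1], 0.67, [0.5477, -0.075, 0.034]), ([547.0, 227.1], 0.61, [0.4083, 0.152, 0.034])]
green_box [([280.9, 145.5], 0.98, [0.4469, -0.1213, 0.034]), ([227.7, 198.6], 0.49, [0.5158, -0.1495, 0.034])]
yellow_box []
blue_box [([155.9, 141.1], 0.78, [0.4926, -0.229, 0.034]), ([414.8, 220.4], 0.19, [0.4579, 0.0283, 0.034])]
red_plate [([266.5, 240.0], 0.58), ([256.8, 265.3], 0.91)]
carousel_base [([264.4, 236.3], 0.65), ([287.5, 76.7], 0.86)]
rim []
0.115 36 170.0 178.75 174.38
0.119 36 170.0 178.75 174.38
0.123 34 170.25 178.5 174.38
0.127 33 170.5 178.5 174.5
0.131 32 170.5 178.25 174.38
0.135 38 170.25 179.5 174.88
0.139 48 168.75 180.5 174.62
0.143 56 167.75 181.5 174.62
0.147 43 169.25 179.75000000000003 174.5
0.151 28 171.25 178.0 174.62
0.155 15 173.0 176.5 174.75
0.159 2 174.5 175.0 174.75
```

The pointer lies at 174.5° about the axis (0.522, −0.151), with its tip at 159 mm as it must be. The red bay is at about 69.6°, so the tray has to turn +105°. I'm over the rim diagonal between red and green, and will descend there.

{"name": "apply_moves", "arguments": {
  "rows": [
    [0,0,0.3,0,0.2],
    [0,0,0.6,0,0.2],
    [0,0,0.9,0,0.2],
    [0,0,0.9,0,0.2]
  ]
}}

```text
clock: 18.7
tool_pos: [0.4752, -0.0523, 0.1625]
tool_rot: [179.8, -0.3, -155.3]
wrist_force: [0.0, 0.3, 0.4]
finger_gap: 0.0512
gripper_force: 0.0
```

{"name": "apply_moves", "arguments": {
  "rows": [
    [0,0,0.2,0,0.2],
    [0,0,0.4,0,0.2],
    [0,0,0.55,0,0.2],
    [0,0,0.7,0,0.2],
    [0,0,0.7,0,0.2]
  ]
}}

```text
clock: 19.32
tool_pos: [0.4779, -0.0529, 0.0814]
tool_rot: [180.0, -0.0, -155.3]
wrist_force: [-0.1, 0.3, 0.0]
finger_gap: 0.0512
gripper_force: 0.0
```

{"name": "apply_moves", "arguments": {
  "rows": [
    [0,0,0.12,0,0.2],
    [0,0,0.23,0,0.2],
    [0,0,0.23,0,-0.2],
    [0,0,0.23,0,-0.5],
    [0,0,0.23,0,-0.75],
    [0,0,0.23,0,-0.9],
    [0,0,0.23,0,-1],
    [0,0,0.23,0,-1],
    [0,0,0.23,0,-1]
  ]
}}

```text
clock: 20.45
tool_pos: [0.477, -0.0513, 0.0536]
tool_rot: [179.8, 0.0, -155.3]
wrist_force: [-2.0, 5.2, 4.9]
finger_gap: 0.0031
gripper_force: 58.4
```

Rim gripped, with the jaws about 1.6 mm outward of the estimate. I'll turn it gently in arcs, with the tool following the tangent.

Run:
```python
import numpy as np
for nm,T,o in(('a',[1,3,6,10,14,18,22,26,30,33],.0014),('b',[1,3,6,10,14,18,22,26,30,33],0),('c',[1,3,6,10,14,18,22,26,30,33],0)):
    t=np.radians(T); print(nm,[[round(.9*np.sin(a),3),round(-.9*(1-np.cos(a))+o/.12,3),0,round(-np.degrees(a)/90,3),-1] for a in t])
```

```text
a [[np.float64(0.016), np.float64(0.012), 0, np.float64(-0.011), -1], [np.float64(0.047), np.float64(0.01), 0, np.float64(-0.033), -1], [np.float64(0.094), np.float64(0.007), 0, np.float64(-0.067), -1], [np.float64(0.156), np.float64(-0.002), 0, np.float64(-0.111), -1], [np.float64(0.218), np.float64(-0.015), 0, np.float64(-0.156), -1], [np.float64(0.278), np.float64(-0.032), 0, np.float64(-0.2), -1], [np.float64(0.337), np.float64(-0.054), 0, np.float64(-0.244), -1], [np.float64(0.395), np.float64(-0.079), 0, np.float64(-0.289), -1], [np.float64(0.45), np.float64(-0.109), 0, np.float64(-0.333), -1], [np.float64(0.49), np.float64(-0.134), 0, np.float64(-0.367), -1]]
b [[np.float64(0.016), np.float64(-0.0), 0, np.float64(-0.011), -1], [np.float64(0.047), np.float64(-0.001), 0, np.float64(-0.033), -1], [np.float64(0.094), np.float64(-0.005), 0, np.float64(-0.067), -1], [np.float64(0.156), np.float64(-0.014), 0, np.float64(-0.111), -1], [np.float64(0.218), np.float64(-0.027), 0, np.float64(-0.156), -1], [np.float64(0.278), np.float64(-0.044), 0, np.float64(-0.2), -1], [np.float64(0.337)
[... 228 characters left out ...]
p.float64(-0.367), -1]]
c [[np.float64(0.016), np.float64(-0.0), 0, np.float64(-0.011), -1], [np.float64(0.047), np.float64(-0.001), 0, np.float64(-0.033), -1], [np.float64(0.094), np.float64(-0.005), 0, np.float64(-0.067), -1], [np.float64(0.156), np.float64(-0.014), 0, np.float64(-0.111), -1], [np.float64(0.218), np.float64(-0.027), 0, np.float64(-0.156), -1], [np.float64(0.278), np.float64(-0.044), 0, np.float64(-0.2), -1], [np.float64(0.337), np.float64(-0.066), 0, np.float64(-0.244), -1], [np.float64(0.395), np.float64(-0.091), 0, np.float64(-0.289), -1], [np.float64(0.45), np.float64(-0.121), 0, np.float64(-0.333), -1], [np.float64(0.49), np.float64(-0.145), 0, np.float64(-0.367), -1]]
```

{"name": "apply_moves", "arguments": {
  "rows": [
    [0.016,0.012,0,-0.011,-1],
    [0.047,0.01,0,-0.033,-1],
    [0.094,0.007,0,-0.067,-1],
    [0.156,-0.002,0,-0.111,-1],
    [0.218,-0.015,0,-0.156,-1],
    [0.278,-0.032,0,-0.2,-1],
    [0.337,-0.054,0,-0.244,-1],
    [0.395,-0.079,0,-0.289,-1],
    [0.45,-0.109,0,-0.333,-1],
    [0.49,-0.134,0,-0.367,-1]
  ]
}}

```text
clock: 21.7
tool_pos: [0.4304, -0.092, 0.0536]
tool_rot: [180.0, 0.0, -122.1]
wrist_force: [-2.5, 2.8, 5.2]
finger_gap: 0.0034
gripper_force: 58.8
```

{"name": "apply_moves", "arguments": {
  "rows": [
    [0.016,0.002,0,-0.011,-1],
    [0.047,0.003,-0.003,-0.033,-1],
    [0.094,-0.001,-0.005,-0.067,-1],
    [0.156,-0.01,-0.005,-0.111,-1],
    [0.218,-0.023,-0.005,-0.156,-1],
    [0.278,-0.04,-0.005,-0.2,-1],
    [0.337,-0.062,-0.005,-0.244,-1],
    [0.395,-0.087,-0.005,-0.289,-1],
    [0.45,-0.117,-0.005,-0.333,-1],
    [0.49,-0.141,-0.005,-0.367,-1]
  ]
}}

```text
clock: 22.95
tool_pos: [0.4138, -0.1512, 0.0537]
tool_rot: [180.0, -0.0, -89.1]
wrist_force: [0.9, 0.4, -1.7]
finger_gap: 0.0031
gripper_force: 58.2
```

Run:
```python
from h import *
s=sense();print(s['clock'],s['tool_pos'],s['tool_rot'],s['wrist_force'],s['joint_pos'].round(0))
save('side','d10.png')
for k,z in(('red_box',.034),('red_plate',.034),('green_box',.034),('yellow_box',.034),('blue_box',.034)): print(k,[(np.round(x['location'],0),round(x['confidence'],2),atz('side',x['location'],z).round(3)) for x in spot_point('side',k)[:2]])
c=np.array([.5214,-.15]); d=np.array(s['tool_pos'])[:2]-c; print('r,ang',np.hypot(*d),np.degrees(np.arctan2(d[1],d[0])))
```

```text
22.95 [ 0.41381651 -0.15115469  0.05367035] [ 1.79985054e+02 -8.93461969e-03 -8.91219501e+01] [ 0.94499215  0.40689131 -1.72616948] [ -28.   16.  -35.   39.   -0. -119.]
red_box [(array([242., 250.]), 0.77, array([0.377, 0.064, 0.034])), (array([318., 278.]), 0.52, array([ 0.513, -0.167,  0.034]))]
red_plate [(array([298., 272.]), 0.57, array([ 0.479, -0.12 ,  0.034]))]
green_box [(array([304., 287.]), 0.74, array([ 0.465, -0.204,  0.034]))]
yellow_box [(array([332., 262.]), 0.4, array([ 0.582, -0.092,  0.034]))]
blue_box [(array([349., 284.]), 0.94, array([ 0.571, -0.225,  0.034]))]
r,ang 0.10758968888072268 -179.38506999581415
```

{"name": "apply_moves", "arguments": {
  "rows": [
    [0.016,0,0,-0.011,-1],
    [0.047,-0.001,0,-0.033,-1],
    [0.094,-0.005,0,-0.067,-1],
    [0.156,-0.014,0,-0.111,-1],
    [0.218,-0.027,0,-0.156,-1],
    [0.278,-0.044,0,-0.2,-1],
    [0.337,-0.066,0,-0.244,-1],
    [0.395,-0.091,0,-0.289,-1],
    [0.45,-0.121,0,-0.333,-1],
    [0.49,-0.145,0,-0.367,-1]
  ]
}}

```text
clock: 24.5
tool_pos: [0.4321, -0.2094, 0.0537]
tool_rot: [180.0, 0.0, -56.1]
wrist_force: [-0.7, 1.8, -3.2]
finger_gap: 0.0031
gripper_force: 58.2
```

{"name": "apply_moves", "arguments": {
  "rows": [
    [0.02,0,0,-0.015,-1],
    [0.047,-0.001,0,-0.033,-1],
    [0.07,-0.003,0,-0.05,-1],
    [0.09,-0.004,0,-0.063,-1],
    [0.09,-0.004,0,-0.063,-1],
    [0.09,-0.004,0,-0.063,-1]
  ]
}}

```text
clock: 25.25
tool_pos: [0.4385, -0.218, 0.0537]
tool_rot: [-180.0, 0.0, -50.5]
wrist_force: [1.1, -0.5, -6.4]
finger_gap: 0.0033
gripper_force: 58.1
```

Run:
```python
from h import *
s=sense();print(s['clock'],s['tool_pos'],s['tool_rot'],s['wrist_force'],s['joint_pos'].round(0))
c=np.array([.5214,-.15]); d=np.array(s['tool_pos'])[:2]-c; print('r,ang',np.hypot(*d),np.degrees(np.arctan2(d[1],d[0])))
for n in('side','scene','wrist'):
  save(n,n+'11.png')
  for k,z in(('carousel',.024),('slot_a',.034),('red_box',.034),('red_plate',.034),('green_box',.034),('yellow_box',.034),('blue_box',.034)): print(n,k,[(np.round(x['location'],0).tolist(),round(x['confidence'],2),atz(n,x['location'],z,s).round(4).tolist()) for x in spot_point(n,k)[:3]])
a=np.radians(174.5);u=np.array([np.cos(a),np.sin(a)])
for m,r in(('redbox',.082),('slot',.055)):
  P=[*(c+r*u),.034]; print('expect',m,np.round(P,4),proj('side',[P])[0],proj('wrist',[P],s)[0])
```

```text
25.25 [ 0.43850359 -0.21796755  0.05371521] [-1.79992805e+02  1.82711004e-02 -5.05448296e+01] [ 1.10723462 -0.47173225 -6.35261508] [ -34.   21.  -28.   42.    0. -163.]
r,ang 0.10719796375438227 -140.6513482735568
side carousel []
side slot_a [([338.0, 270.0], 0.96, [0.5754, -0.142, 0.034]), ([296.0, 277.0], 0.78, [0.466, -0.1458, 0.034])]
side red_box [([286.0, 280.0], 0.47, [0.4369, -0.1548, 0.034])]
side red_plate []
side green_box [([326.0, 291.0], 0.64, [0.5081, -0.2393, 0.034])]
side yellow_box [([337.0, 272.0], 0.37, [0.5694, -0.1545, 0.034])]
side blue_box [([352.0, 272.0], 0.84, [0.6046, -0.162, 0.034]), ([294.0, 276.0], 0.37, [0.4632, -0.1388, 0.034])]
scene carousel [([362.0, 221.0], 0.55, [0.5131, -0.147, 0.024])]
scene slot_a [([376.0, 225.0], 0.8, [0.4677, -0.1427, 0.034]), ([345.0, 207.0], 0.65, [0.5797, -0.1629, 0.034])]
scene red_box [([338.0, 321.0], 0.79, [0.3908, 0.1945, 0.034])]
scene red_plate [([374.0, 223.0], 0.78, [0.4744, -0.1471, 0.034])]
scene green_box []
scene yellow_box [([346.0, 230.0], 0.6, [0.5272, -0.0818, 0.034]), ([302.0, 348.0], 0.52, [0.4235, 0.304, 0.034])]
scene blue_box [([335.0, 204.0], 0.65, [0.6088, -0.1572, 0.034])]
wrist carousel [([98.0, 300.0], 0.94, [0.522, -0.1521, 0.024])]
wrist slot_a [([184.0, 382.0], 0.72, [0.4687, -0.148, 0.034])]
wrist red_box [([229.0, 416.0], 0.64, [0.4415, -0.1453, 0.034])]
wrist red_plate []
wrist green_box [([200.0, 182.0], 0.68, [0.5143, -0.2308, 0.034])]
wrist yellow_box [([185.0, 382.0], 0.23, [0.4686, -0.1481, 0.034])]
wrist blue_box []
expect redbox [ 0.4398 -0.1421  0.034 ] [285.34930494 277.57684465] [228.58343193 421.82405406]
expect slot [ 0.4667 -0.1447  0.034 ] [296.32705013 276.48956589] [184.20931899 389.02154299]
```

Run:
```python
from h import *
s=sense(); c=np.array([.5217,-.1505])
for n in('side','scene'):
  save(n,n+'12.png')
  for k,da in(('red_box',0),('green_box',90),('blue_box',180),('yellow_box',270)):
    a=np.radians(174.5+da); P=[*(c+.082*np.array([np.cos(a),np.sin(a)])),.065]
    print(n,k,'exp mid',proj(n,[P])[0].round(0),[(np.round(x['location'],0).tolist(),round(x['confidence'],2)) for x in spot_in(n,k)[:3]])
  a=np.radians(174.5);P=[*(c+.055*np.array([np.cos(a),np.sin(a)])),.1]
  print(n,'plate exp',proj(n,[P])[0].round(0),[(np.round(x['location'],0).tolist(),round(x['confidence'],2)) for x in spot_in(n,'red_plate')[:3]])
  print('blue',[(np.round(x['location'],0).tolist(),round(x['confidence'],2)) for x in spot_in(n,'blue_plate')[:3]])
print(sense()['wrist_force'],sense()['gripper_force'])
```

```text
side red_box exp mid [285. 266.] [([243.0, 240.0], 0.54), ([279.0, 276.0], 0.39)]
side green_box exp mid [328. 277.] [([326.0, 276.0], 0.6)]
side blue_box exp mid [351. 260.] [([352.0, 261.0], 0.89)]
side yellow_box exp mid [310. 250.] []
side plate exp [296. 251.] [([328.0, 316.0], 0.43)]
blue [([205.0, 218.0], 0.57), ([246.0, 210.0], 0.54)]
scene red_box exp mid [385. 220.] [([339.0, 314.0], 0.57), ([301.0, 331.0], 0.16)]
scene green_box exp mid [377. 193.] [([362.0, 213.0], 0.73)]
scene blue_box exp mid [337. 197.] [([336.0, 193.0], 0.61)]
scene yellow_box exp mid [344. 225.] [([345.0, 223.0], 0.87)]
scene plate exp [378. 207.] [([378.0, 203.0], 0.57), ([422.0, 173.0], 0.25)]
blue [([301.0, 331.0], 0.76), ([346.0, 223.0], 0.65)]
[  1.24101652   1.12454358 -11.68114409] 57.66845231875777
```

The cartons and plate are where they should be. The vertical force is creeping up, so I'll ease it before handing in.

{"name": "apply_moves", "arguments": {
  "rows": [
    [0,0,0.005,0,-1],
    [0,0,0.005,0,-1],
    [0,0,0.005,0,-1]
  ]
}}

```text
clock: 27.52
tool_pos: [0.4388, -0.2184, 0.0537]
tool_rot: [-180.0, -0.0, -50.5]
wrist_force: [-0.4, 1.1, -4.4]
finger_gap: 0.0028
gripper_force: 58.5
```

{"name": "apply_moves", "arguments": {
  "rows": [
    [0,0,0,0,-1],
    [0,0,0,0,-1],
    [0,0,0,0,-1],
    [0,0,0,0,-1]
  ]
}}

```text
clock: 28.02
tool_pos: [0.4389, -0.2184, 0.0537]
tool_rot: [-180.0, -0.1, -50.5]
wrist_force: [-1.0, 1.2, 0.6]
finger_gap: 0.0033
gripper_force: 59.2
```

```bash
python3 -c "
from bench import *
print(sign_off())"
```

```text
the job is handed in; nothing more can be done
None
```

I stood the red plate fully down in the slot behind the red carton and let go, then turned the carousel about 105° so the red carton is over the brass pointer, to within about 1° by my measurements; I handed in at about 28 s, still gripping the rim.

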